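Hold a dusting stencil over an iced cake

TASK

The finished cake with the white dots must be shielded before the plain one beside it is dusted: slide the clear cover off the plain chocolate cake, all the way to its stop, so that it covers the finished cake. Then take the blue stencil by its black grip, lift it over the jars and the carrier's rim, and finish holding it still about 1 cm above the plain cake's icing, level, centred and square to the cake. Nothing may touch the cakes, nor the held stencil touch the carrier, and the jars stay where they stand; the program ends with the stencil held there, ready for dusting.

Things in the scene. Friction and masses are not known exactly. Their poses are not given: they have to be found in the camera images.
- carrier: Two-bay steel cake carrier, open above, fixed, 236 mm (its x) x 342 mm (its y), standing on the table; origin at the centre of its underside. Two bays side by side along its y, each 216 x 162 mm inside, centres 84 mm either side of the origin: plain cake in the +y bay, finished cake (white dots) in the -y bay. Wall tops 78 mm, guide rails along the front and back edges up to 90 mm above the table.
- cover (a joint): Clear sliding cover of the carrier, 224 x 172 x 5 mm, top face 85 mm above the table. 0 = fully over the plain cake; grows in metres as it slides along the carrier's -y; its hard stop is at 0.168, where it wholly covers the finished cake. Light friction (about 1.5 N), stays where it is left.
- cover_grip (a point): Centre of the cover's black bar handle, 112 mm above the table; bar 90 mm long (carrier's x), 14 mm wide (y), 18 mm high, 22 mm free under it except two thin posts; moves with the cover, axes as the carrier's.
- icing (a point): Centre of the plain cake's flat dark-brown icing, 48 mm above the table (30 mm below the wall tops); cake 190 mm (x) x 140 mm (y), fixed in its bay; axes as the carrier's, z up.
- stencil_grip (a point): Centre of the black grip of the loose blue dusting stencil: a flat sheet 180 mm (x) x 130 mm (y) x 3 mm with round cut-outs, lying flat on the table, with a narrow steel bow along its x that carries the grip. Grip 90 mm (x) x 14 mm (y) x 18 mm high, its centre 60 mm above the sheet's underside and over the sheet's centre, free room of 48 mm beneath. About 0.12 kg, balanced under the grip. Turned end for end it is the same.
- stencil: The same stencil as a body; origin at the centre of the sheet's underside, x along the long side and the grip, z up.
- cake: The plain cake; origin 42 mm below its icing.
- done_cake: The finished cake with white dots in the other bay; origin 42 mm below its icing.
- honey: Jar of honey with a grey lid, 71 mm across, 110 mm high, beside the carrier; origin at the centre of its underside. Leave alone.
- spice_green: Spice jar with a green lid, 46 mm across, 106 mm high; origin at the centre of its underside. Leave alone.
- spice_brown: Spice jar with a dark brown lid, 44 mm across, 105 mm high; origin at the centre of its underside. Leave alone.

How it is judged:
By the outcome, as a careful person would: the job done as asked, in the order asked, and still so for the second after the job is handed in, while the arm keeps its last pose, push and grip.
It also fails if it takes over 64 s, if anything falls off the work surface, if the arm or the gripper's body presses on something with over 40 N, if the wrist force passes 120 N, or if a joint passes its speed limit or range.

ROBOT

A 6-joint arm with a two-finger parallel gripper is mounted at the origin on a cart in front of the work surface, level with it; the furniture and walls round the work are solid. World frame = base frame: x ahead of the robot, y to its left, z up, the work surface at z = 0. Lengths are in mm, angles in degrees, forces in N, time in s.
With the tool pointing down it reaches from about 350 to 850 mm from the base axis. Payload 8.1 kg.
Tool frame: the origin (TCP) lies midway between the tips of the shut fingers; the grasp point (between the pads) lies 19 mm behind it; z points along the fingers, y is the direction in which the jaws open and shut (so a half turn about z gives the same grasp; the last joint's range is limited). The gripper opens to 85 mm and grips with 20 to 120 N. Pads are 22 mm wide; open, the fingers measure 114 mm over their backs; the gripper's body (76 mm by 85 mm) begins 54 mm behind the grasp point. The pads swing forward as they close: fully open they stand 13 mm farther back than shut.
Start: joints at [-78.69, 7.471, 85.268, -0, 87.261, -4.893], TCP at [167.447, -576.165, 204.292] pointing down, gripper open.
Joint ranges: [-169.43, 169.43], [-51.17, 129.36], [1.28, 143.12], [-76.62, 256.62], [0, 156.53], [-152.29, 152.29]. Speed limits (degrees/s): [136.94, 136.94, 159.86, 180, 180, 180].

INTERFACE

Orientations are given as [roll, pitch, yaw] about the fixed x, y, z axes, in that order (R = Rz(yaw) Ry(pitch) Rx(roll)).
In Python, from bench import telemetry, snapshot, camera_params, job gives the robot as it stands. The module is installed in compiled form; this text tells all that it offers.
- The arm moves only by the shell command python3 -m jog 'ROWS' [FORCE]. ROWS is JSON, a list that holds one entry, the list of rows, each a list of 7 numbers: the shift along the tool's x, y, z in units of 50 mm (1.0 is 50 mm), then the turn, a rotation vector about the tool's x, y, z in units of 2 pi rad (1.0 is 2 pi rad), then the opening, from 0 (shut) to 1 (fully open). In form: [[[dx, dy, dz, rx, ry, rz, claw], ...]]. A call has 1 to 12 rows; each row shifts and turns the commanded pose from where the row before left it, along the tool's axes as they then stand; what a row does not reach is not made up. A row lasts 1/8 s, in which the tool goes at most 62.5 mm and 10.7 degrees, less where a joint would pass 70% of its speed; a pose out of reach is approached as far as the arm can. A call with a number of a shift or a turn outside -1 to 1 is refused whole. A call with a gripper value outside its range is refused whole. The fingers move at their own pace and stop on an object; FORCE is the grip in N (left out, the last holds). Time passes only in rows, so rows that do not move let the fingers close. It gives the time, the measured TCP pose, the force and the opening at its end, in the units of the state.
- telemetry.sense(): the state, without advancing time (a new reading comes with each control period).
- snapshot(name): name is "scene" or "top" or "wrist"; returns (picture, depth): 420x560x3 uint8, red, green, blue; 420x560 float32, mm along the optical axis (not along the pixel's ray), 0 where there is no reading.
- camera_params(name): a dict with "K" (3x3 intrinsics, pixels), "extrinsics" (4x4, takes a point from camera to world coordinates). Camera axes: x right, y down, z forward; pixel columns grow to the right and rows downward; lengths in mm; the calibration is good to about 2 mm. The wrist camera is an equidistant fisheye: a pixel r from the principal point sees the ray r / f radians off the axis. A picture is of the moment at which its call begins: read the wrist's pose just before it. camera_params takes no time and is no camera call; for the wrist camera it gives the pose at the moment of the call.
- job.hand_in(): hands the job in, once; it reports no verdict.
The state is a dict: "time": time; "joint_pos": joint angles; "qd": joint speeds; "joint_efforts": joint torques, N m; "tool_pos": TCP position; "tcp_rot": TCP orientation; "ft_force": force on the tool from outside, world axes, zero at the start; "wrist_torque": the same for the moment, N m; "finger_gap": finger opening in mm.
Only numpy, scipy, OpenCV 4.12 (cv2) and the standard library are available. Lean on these libraries where they do the work, as an engineer would, in place of code of your own. Each camera call takes 0.05 s, during which the arm holds its last target. There are 200 camera calls.

## Working session

There is one attempt and no reset: what is moved stays moved. The work goes in short steps, Python scripts to look and compute and a shell command to move; the robot and the scene stay as the last step left them, time stands still between calls to the robot, and variables do not carry over. Pictures are saved under pics/ and viewed, about 8 in all and at most 12, crops included, and the job is handed in when it is done.

```bash
mkdir -p pics
cat > h.py <<'E'
import numpy as np, cv2
from bench import telemetry, snapshot, camera_params, job
def save(n,im): cv2.imwrite('pics/'+n+'.png',im[:,:,::-1])
def world(cam,u,v,d,P=None):
    P=P or camera_params(cam);K=P['K'];K=np.array(K);T=np.array(P['extrinsics'])
    p=np.array([(u-K[0,2])/K[0,0]*d,(v-K[1,2])/K[1,1]*d,d*np.ones_like(u,dtype=float)])
    return (T[:3,:3]@p.reshape(3,-1)).T+T[:3,3]
def plane(cam,u,v,z,P=None):
    P=P or camera_params(cam);K=np.array(P['K']);T=np.array(P['extrinsics'])
    u=np.atleast_1d(u).astype(float);v=np.atleast_1d(v).astype(float)
    r=np.array([(u-K[0,2])/K[0,0],(v-K[1,2])/K[1,1],np.ones_like(u)])
    r=(T[:3,:3]@r).T;o=T[:3,3]
    return o+r*((z-o[2])/r[:,2])[:,None]
E
python3 - <<'E'
from h import *
s=telemetry.sense();print(s)
ims=[]
for c in ['top','scene']:
    im,d=snapshot(c);save(c,im);np.savez('/tmp/'+c,im=im,d=d);p=camera_params(c);print(c,np.round(p['K'],1).tolist(),np.round(p['extrinsics'],3).tolist())
E
```

```text
{'time': 0.0, 'joint_pos': array([-7.86899295e+01,  7.51411611e+00,  8.53303281e+01,  5.05938681e-04,
        8.72620207e+01, -4.89305188e+00]), 'qd': array([ 0.09549664, -0.03584043, -0.05321595,  0.01697938, -0.02584919,
        0.01840753]), 'joint_efforts': array([-3.06434871e-03, -5.69396639e+01, -5.00552738e+01, -5.55101524e-04,
        1.45288382e-02, -4.38753068e-05]), 'tool_pos': array([ 167.33119034, -575.56119541,  203.24477578]), 'tcp_rot': array([-1.79893966e+02, -9.58451282e-03,  1.62030889e+01]), 'ft_force': array([-0.36841966,  0.93202289,  0.02115085]), 'wrist_torque': array([-0.00695798, -0.02275543,  0.01338596]), 'finger_gap': 85.36713422522178}
top [[444.8, 0.0, 282.3], [0.0, 444.8, 211.2], [0.0, 0.0, 1.0]] [[-0.04, -0.978, 0.204, 305.04], [-0.999, 0.039, -0.009, -52.527], [0.001, -0.204, -0.979, 1200.263], [0.0, 0.0, 0.0, 1.0]]
scene [[401.0, 0.0, 275.6], [0.0, 401.0, 207.9], [0.0, 0.0, 1.0]] [[-0.746, -0.385, 0.542, -38.225], [-0.665, 0.449, -0.597, 590.867], [-0.013, -0.806, -0.591, 728.963], [0.0, 0.0, 0.0, 1.0]]
```

View pics/top.png

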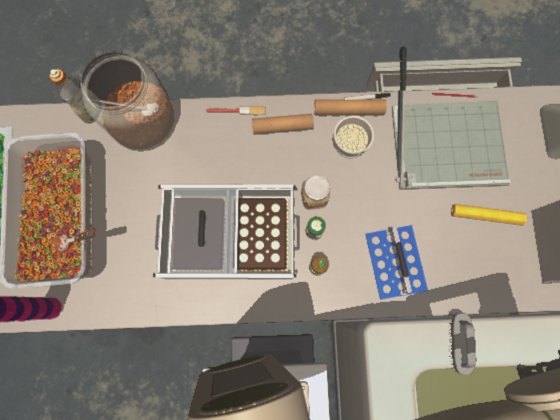

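View pics/scene.png

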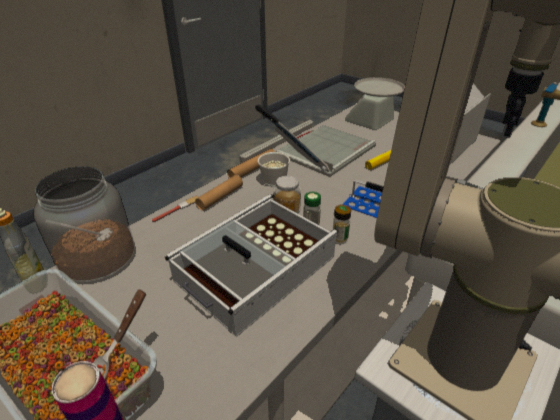

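The top view shows the carrier at px (157–296, 186–276), with the cover grip at (202,228). The stencil grip is at about (399,258), and the jars are at (317,190), (316,227) and (320,263). The scene view agrees. The plain cake shows through the cover, with a strip at its far-left edge.

Run:
```python
from h import *
z=np.load('/tmp/top.npz');im,d=z['im'],z['d']
hsv=cv2.cvtColor(im,cv2.COLOR_RGB2HSV);V=hsv[...,2]
def box(mask,u0,v0,u1,v1):
    m=np.zeros_like(mask);m[v0:v1,u0:u1]=mask[v0:v1,u0:u1];return m
def rect(m,zh,name):
    n,l,st,c=cv2.connectedComponentsWithStats(m.astype(np.uint8));k=1+np.argmax(st[1:,4]);v,u=np.where(l==k)
    P=plane('top',u,v,zh);r=cv2.minAreaRect(P[:,:2].astype(np.float32));print(name,len(u),'mean',P.mean(0).round(1),'rect',np.round(r[0],1),np.round(r[1],1),round(r[2],1),'depthz',np.median(world('top',u,v,d[v,u])[:,2]).round(1))
rect(box(V<45,185,200,218,260),121,'cover grip')
rect(box(V<45,385,230,412,290),69,'stencil grip')
b=(hsv[...,0]>100)&(hsv[...,0]<125)&(hsv[...,1]>120)
rect(box(b,360,220,435,305),3,'sheet')
# heights: carrier via depth
uu,vv=np.meshgrid(np.arange(140,350),np.arange(170,295));W=world('top',uu.ravel(),vv.ravel(),d[vv,uu].ravel())
for lo,hi,n in [(70,95,'carrier tops'),(84,95,'rails')]:
    s=(W[:,2]>lo)&(W[:,2]<hi)&(uu.ravel()<300);r=cv2.minAreaRect(W[s][:,:2].astype(np.float32));print(n,s.sum(),np.round(r[0],1),np.round(r[1],1),round(r[2],1))
s=(W[:,2]>98)&(W[:,2]<125)
m=s.reshape(uu.shape).astype(np.uint8);n,l,st,c=cv2.connectedComponentsWithStats(m)
for k in range(1,n):
    if st[k,4]>15:
        q=W[(l==k).ravel()];print('blob',st[k,4],q.mean(0).round(1),q.min(0).round(),q.max(0).round())
crop=cv2.resize(im[175:310,145:440],None,fx=2.7,fy=2.7,interpolation=cv2.INTER_CUBIC);save('crop',crop)
```

```text
Traceback (most recent call last):
ValueError: attempt to get argmax of an empty sequence
```

```bash
cat > m.py <<'E'
from h import *
z=np.load('/tmp/top.npz');im,d=z['im'],z['d']
hsv=cv2.cvtColor(im,cv2.COLOR_RGB2HSV);V=hsv[...,2]
print(V[228,190:215])
def box(mask,u0,v0,u1,v1):
    m=np.zeros_like(mask);m[v0:v1,u0:u1]=mask[v0:v1,u0:u1];return m
def rect(m,zh,name):
    n,l,st,c=cv2.connectedComponentsWithStats(m.astype(np.uint8));k=1+np.argmax(st[1:,4]);v,u=np.where(l==k)
    P=plane('top',u,v,zh);r=cv2.minAreaRect(P[:,:2].astype(np.float32));print(name,len(u),'mean',P.mean(0).round(1),'rect',np.round(r[0],1),np.round(r[1],1),round(r[2],1),'depthz',np.median(world('top',u,v,d[v,u])[:,2]).round(1))
rect(box(V<70,185,200,218,260),121,'cover grip')
rect(box(V<70,385,230,412,290),69,'stencil grip')
b=(hsv[...,0]>100)&(hsv[...,0]<125)&(hsv[...,1]>120)
rect(box(b,360,220,435,305),3,'sheet')
uu,vv=np.meshgrid(np.arange(140,350),np.arange(170,295));W=world('top',uu.ravel(),vv.ravel(),d[vv,uu].ravel())
for lo,hi,n in [(70,95,'carrier tops'),(84,95,'rails')]:
    s=(W[:,2]>lo)&(W[:,2]<hi)&(uu.ravel()<300);r=cv2.minAreaRect(W[s][:,:2].astype(np.float32));print(n,s.sum(),np.round(r[0],1),np.round(r[1],1),round(r[2],1))
s=(W[:,2]>98)&(W[:,2]<125)
m=s.reshape(uu.shape).astype(np.uint8);n,l,st,c=cv2.connectedComponentsWithStats(m)
for k in range(1,n):
    if st[k,4]>15:
        q=W[(l==k).ravel()];print('blob',st[k,4],q.mean(0).round(1),q.min(0).round(),q.max(0).round())
crop=cv2.resize(im[175:310,145:440],None,fx=2.7,fy=2.7,interpolation=cv2.INTER_CUBIC);save('crop',crop)
E
python3 m.py
```

```text
[124 124 123 123 123 123 124 119  94  62  64  69  67  57  69 107 124 123
 124 124 124 124 123 123 124]
cover grip 167 mean [497.5 138.2 121. ] rect [495.7 138. ] [12.3 85. ] 89.8 depthz 120.8
stencil grip 71 mean [ 404.5 -355.6   69. ] rect [ 404.7 -355.4] [81.9 10.6] 3.8 depthz 66.0
sheet 984 mean [ 398.5 -328.9    3. ] rect [ 400.5 -332.2] [176.3  65.6] 8.2 depthz 3.5
carrier tops 7205 [493.8  82.2] [354.9 238.1] 87.5
rails 5135 [493.8  82.7] [354.9 236.8] 87.8
blob 522 [ 588.8 -151.8  109.5] [ 557. -183.   99.] [ 620. -120.  117.]
blob 228 [494.3 138.2 119.5] [451. 131. 106.] [539. 147. 125.]
blob 261 [ 493.  -145.9  106.3] [ 471. -168.   99.] [ 515. -125.  111.]
blob 242 [ 397.  -149.5  105.8] [ 376. -170.   99.] [ 418. -130.  111.]
```

View pics/crop.png

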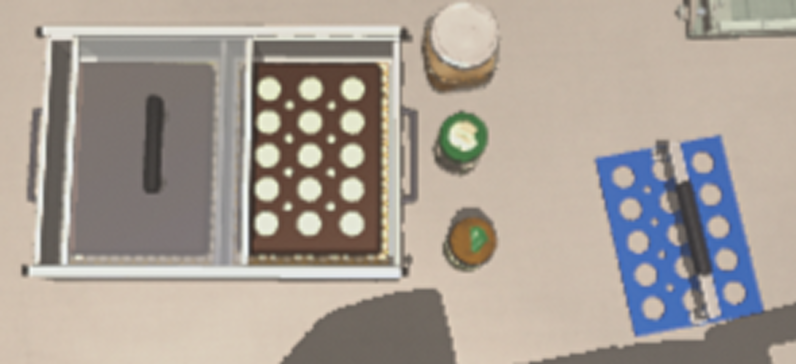

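The crop shows the cover over the plain cake, slightly slid toward its stop. The rails sit at crop rows 33 and 270, and the stencil is tilted roughly 10°. I'll refine the yaws from line fits and start moving.

```bash
python3 -m jog '[[[0,0,-0.4,0,0,0.0225,1],[0,0,-0.4,0,0,0.0225,1],[1,-0.8,0,0,0,0,1],[1,-0.8,0,0,0,0,1],[1,-0.8,0,0,0,0,1],[0.8,-0.8,0,0,0,0,1],[0.6,-0.8,0,0,0,0,1],[0,0,0,0,0,0,1]]]'
cat > r.py <<'E'
from h import *
z=np.load('/tmp/top.npz');im,d=z['im'],z['d']
hsv=cv2.cvtColor(im,cv2.COLOR_RGB2HSV)
uu,vv=np.meshgrid(np.arange(150,305),np.arange(175,290));u=uu.ravel();v=vv.ravel()
W=world('top',u,v,d[vv,uu].ravel())
for n,s in [('back',(W[:,0]>580)),('front',W[:,0]<400)]:
    s=s&(abs(W[:,2]-88)<6)&(W[:,1]<230)&(W[:,1]>-60);P=plane('top',u[s],v[s],90)
    k=np.polyfit(P[:,1],P[:,0],1);print(n,s.sum(),'yaw',-np.degrees(np.arctan(k[0])).round(2),'x at y=82',np.polyval(k,82).round(1))
# side walls at 78: y extents at mid x
s=(abs(W[:,2]-79)<8)&(abs(W[:,0]-494)<60);P=plane('top',u[s],v[s],78);h,e=np.histogram(P[:,1],np.arange(-120,280,5));print([(int(a),int(b)) for a,b in zip(e,h) if b>5])
b=((hsv[...,0]>100)&(hsv[...,0]<125)&(hsv[...,1]>120)).astype(np.uint8);b[:220]=0;b[305:]=0;b[:,:360]=0;b[:,435:]=0
q,p=np.where(b);P=plane('top',p,q,3);r=cv2.minAreaRect(P[:,:2].astype(np.float32));print('sheet',r)
E
python3 r.py
```

```text
time: 1.1
tool_pos: [385.8, -376.2, 244.0]
tcp_rot: [-179.9, -0.0, 0.3]
ft_force: [0.2, 0.0, 0.6]
finger_gap: 85.0
back 983 yaw 0.8 x at y=82 598.5
front 798 yaw -3.46 x at y=82 383.6
[(-90, 46), (-85, 58), (50, 10), (55, 58), (60, 69), (65, 73), (70, 69), (75, 71), (80, 68), (85, 67), (90, 78), (95, 63), (100, 66), (105, 77), (110, 68), (115, 76), (120, 72), (125, 69), (130, 68), (135, 37), (140, 21), (145, 16), (150, 37), (155, 63), (160, 71), (165, 79), (170, 69), (175, 61), (180, 67), (185, 71), (190, 72), (195, 70), (200, 74), (205, 73), (210, 72), (215, 72), (220, 67), (225, 31), (240, 8), (245, 64), (250, 53)]
sheet ((404.366943359375, -362.68731689453125), (177.42832946777344, 127.054931640625), 8.15785026550293)
```

```bash
python3 -m jog '[[[0.2,-0.93,0,0,0,0,1],[0.2,-0.93,0,0,0,0,1],[0.2,-0.93,0,0,0,0,1],[0.2,-0.93,0,0,0,0,1],[0.2,-0.93,0,0,0,0,1],[0.2,-0.93,0,0,0,0,1],[0.2,-0.93,0,0,0,0,1],[0.2,-0.93,0,0,0,0,1],[0.2,-0.93,0,0,0,0,1],[0.2,-0.93,0,0,0,0,1],[0.2,-0.93,0,0,0,0,1],[0,0,0,0,0,0,1]]]'
python3 - <<'E'
from h import *
s=telemetry.sense();print(s['tool_pos'],s['tcp_rot'])
P=camera_params('wrist');im,d=snapshot('wrist');save('w1',im);np.savez('/tmp/w1',im=im,d=d,K=P['K'],T=P['extrinsics'])
print(np.round(P['K'],1).tolist(),np.round(P['extrinsics'],2).tolist())
im,d=snapshot('top');np.savez('/tmp/t2',im=im,d=d)
E
```

```text
time: 2.6
tool_pos: [494.0, 134.3, 243.6]
tcp_rot: [-180.0, 0.1, 0.2]
ft_force: [0.4, -0.7, -0.2]
finger_gap: 85.6
[493.95052836 134.34544842 243.64269435] [-1.79986864e+02  5.97150212e-02  1.76193262e-01]
[[325.2, 0.0, 278.8], [0.0, 325.2, 213.4], [0.0, 0.0, 1.0]] [[0.0, -0.95, -0.3, 570.31], [-1.0, -0.0, -0.0, 134.99], [-0.0, 0.3, -0.95, 413.63], [0.0, 0.0, 0.0, 1.0]]
```

View pics/w1.png

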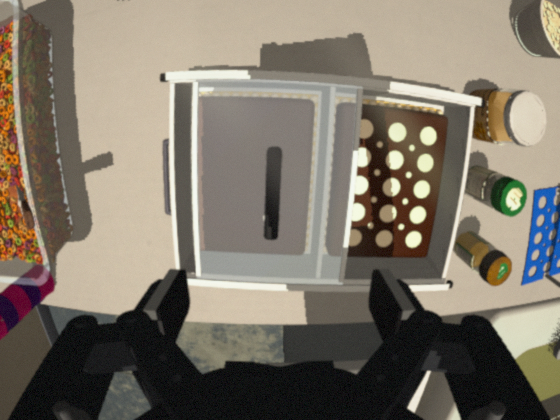

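The wrist view has the cover bar at px (265–283, 146–240), the cover spanning about 197–360, and the rails near rows 78–100 and 283. The jars are at the right.

```bash
cat >> h.py <<'E'
def wplane(u,v,z,K,T):
    u=np.atleast_1d(u).astype(float);v=np.atleast_1d(v).astype(float)
    x=u-K[0,2];y=v-K[1,2];r=np.hypot(x,y)+1e-9;t=r/K[0,0]
    c=np.array([x/r*np.sin(t),y/r*np.sin(t),np.cos(t)]);R=(T[:3,:3]@c).T;o=T[:3,3]
    return o+R*((z-o[2])/R[:,2])[:,None]
def pca(P):
    c=P.mean(0);w,V=np.linalg.eigh(np.cov((P-c)[:,:2].T));a=V[:,1];a=a*np.sign(a[0]);return c,np.degrees(np.arctan2(a[1],a[0]))
E
python3 - <<'E'
from h import *
f=np.load('/tmp/w1.npz');im,K,T=f['im'],f['K'],f['T']
V=im.max(2)
m=np.zeros(V.shape,np.uint8);m[135:250,255:295]=V[135:250,255:295]<50
v,u=np.where(m);P=wplane(u,v,121,K,T);print('bar',len(u),pca(P),P.min(0),P.max(0),cv2.minAreaRect(P[:,:2].astype(np.float32)))
# clicks: rail ends/walls
print('rails corners',wplane([163,478,449,183],[77,99,284,279],90,K,T).round(0).tolist())
f=np.load('/tmp/t2.npz')
E
```

```text
bar 557 (array([479.94578996, 141.93337617, 121.        ]), np.float64(0.611363564405715)) [453.78989045 135.72937068 121.        ] [508.94967206 148.20684248 121.        ] ((481.2334899902344, 141.72950744628906), (11.762603759765625, 55.0533332824707), 87.70536804199219)
rails corners [[614.0, 253.0, 90.0], [603.0, -86.0, 90.0], [376.0, -81.0, 90.0], [388.0, 246.0, 90.0]]
```

```bash
python3 -m jog '[[[0,-0.12,0,0,0,0.0064,1],[0,0,0.8,0,0,0,1],[0,0,0.8,0,0,0,1],[0,0,0.8,0,0,0,1],[0,0,0.4,0,0,0,1],[0,0,0.14,0,0,0,1],[0,0,0,0,0,0,1],[0,0,0,0,0,0,0.5],[0,0,0,0,0,0,0],[0,0,0,0,0,0,0],[0,0,0,0,0,0,0],[0,0,0,0,0,0,0]]]' 20
```

```text
time: 4.2
tool_pos: [493.8, 138.5, 97.3]
tcp_rot: [-180.0, -0.0, -2.3]
ft_force: [-0.1, -0.4, 0.7]
finger_gap: -0.2
```

The fingers shut to 0, so the bar was missed. I'll look before doing anything else.

Run:
```python
from h import *
im,d=snapshot('wrist');save('w2',im)
s=telemetry.sense();print(s['tool_pos'],s['finger_gap'],s['ft_force'])
im,d=snapshot('scene');save('s2',cv2.resize(im[150:350,140:400],None,fx=3,fy=3))
```

```text
[493.79947187 138.52720671  97.2955734 ] 0.22090420423561882 [ 0.28020865  0.02384509 -0.73177393]
```

View pics/w2.png

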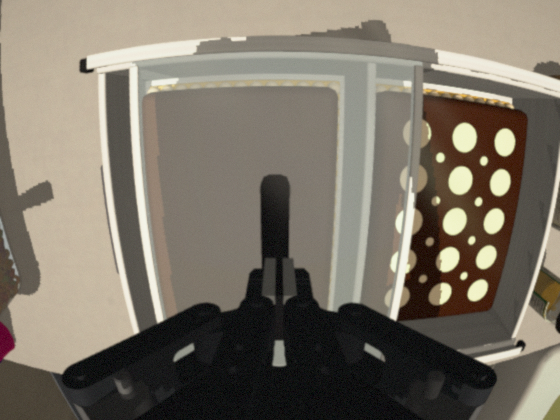

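View pics/s2.png

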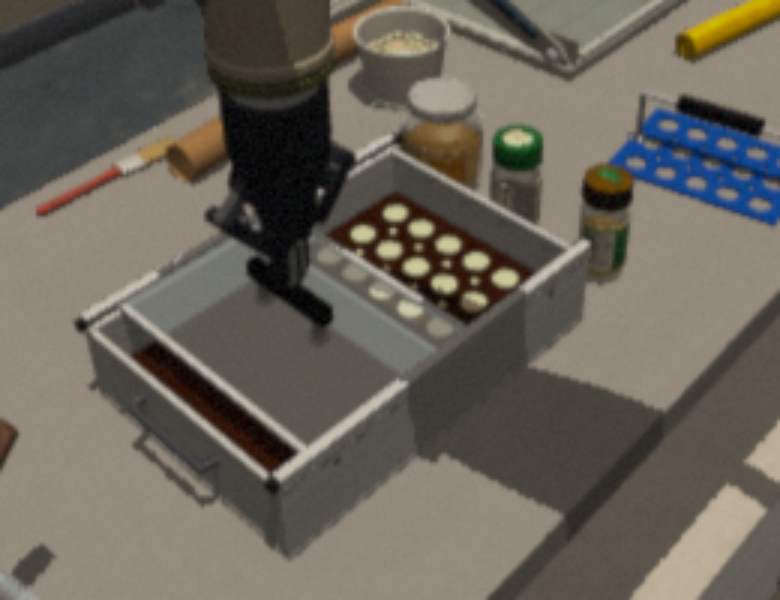

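The wrist view shows the bar at u 262–288, running right up to the fingers at (280,270). Whether it is held is unclear, so I'll test with a small pull and measure the bar's offset from the tool and the gap between the fingers.

```bash
cat > b.py <<'E'
from h import *
s=telemetry.sense();P=camera_params('wrist');im,d=snapshot('wrist');K,T=np.array(P['K']),np.array(P['extrinsics'])
V=im.max(2)
for v in (190,210,230,245):
    u=np.where(V[v,225:330]<60)[0]+225;p=wplane([u.min(),u.max()],[v,v],121,K,T);print(v,u.min(),u.max(),p.round(1).tolist())
print(s['tool_pos'].round(1),s['ft_force'].round(2),s['finger_gap'],s['time'])
for v in (255,265,275,285,295): print(v,V[v,240:325:3].tolist())
E
python3 b.py; python3 -m jog '[[[0,0.1,0,0,0,0,0],[0,0.1,0,0,0,0,0],[0,0,0,0,0,0,0]]]'; python3 b.py
```

```text
190 261 288 [[536.0, 145.6, 121.0], [535.5, 133.2, 121.0]]
210 261 288 [[526.3, 146.2, 121.0], [525.8, 133.5, 121.0]]
230 261 287 [[516.3, 146.7, 121.0], [515.8, 134.3, 121.0]]
245 262 287 [[508.5, 146.7, 121.0], [508.0, 134.5, 121.0]]
[493.7 138.5  97.2] [0.71 0.08 0.38] 0.24836994125091583 4.3
255 [127, 124, 125, 127, 127, 126, 128, 73, 18, 19, 16, 16, 25, 7, 23, 17, 62, 126, 129, 125, 126, 129, 126, 128, 124, 128, 125, 125, 127]
265 [127, 126, 123, 128, 129, 125, 127, 90, 46, 66, 65, 67, 33, 7, 38, 64, 61, 63, 114, 126, 126, 129, 128, 125, 129, 126, 128, 127, 128]
275 [127, 125, 127, 62, 19, 19, 15, 19, 59, 63, 66, 60, 27, 19, 29, 66, 66, 64, 57, 21, 17, 24, 23, 76, 129, 126, 127, 125, 125]
285 [125, 127, 116, 24, 23, 21, 15, 25, 67, 64, 64, 61, 20, 13, 30, 65, 68, 67, 65, 19, 20, 20, 14, 20, 120, 126, 125, 126, 124]
295 [126, 123, 36, 20, 15, 17, 23, 30, 68, 77, 81, 82, 26, 18, 33, 82, 82, 77, 61, 24, 20, 22, 21, 11, 55, 122, 126, 124, 123]
time: 4.72
tool_pos: [493.5, 128.0, 97.3]
tcp_rot: [180.0, -0.0, -2.3]
ft_force: [-0.5, 0.5, -1.0]
finger_gap: 0.1
190 238 266 [[536.1, 145.8
[... 227 characters left out ...]
3] [-0.53  0.53 -0.96] 0.1085381683470399 4.725
255 [93, 14, 15, 20, 26, 21, 27, 21, 12, 35, 123, 126, 127, 126, 125, 125, 127, 128, 128, 129, 126, 127, 126, 128, 125, 124, 165, 183, 184]
265 [110, 16, 22, 26, 22, 25, 19, 20, 49, 65, 63, 68, 31, 14, 43, 62, 66, 67, 113, 127, 127, 129, 127, 127, 126, 125, 181, 185, 178]
275 [119, 19, 11, 20, 20, 21, 18, 17, 57, 67, 67, 67, 27, 17, 33, 69, 63, 61, 56, 24, 26, 17, 23, 80, 123, 127, 186, 188, 169]
285 [126, 26, 14, 15, 21, 17, 22, 23, 62, 68, 68, 67, 26, 16, 30, 67, 63, 63, 61, 16, 18, 18, 17, 25, 116, 129, 186, 187, 157]
295 [125, 47, 19, 24, 13, 19, 13, 36, 62, 81, 83, 77, 29, 17, 37, 77, 81, 80, 61, 22, 16, 15, 18, 17, 52, 140, 178, 183, 154]
```

The cover didn't move, so the bar isn't held. Wrist depth should show where the fingertips are relative to the bar.

Run:
```python
from h import *
s=telemetry.sense();P=camera_params('wrist');im,d=snapshot('wrist');K,T=np.array(P['K']),np.array(P['extrinsics'])
def w(u,v):
    z=d[v,u];x=u-K[0,2];y=v-K[1,2];r=np.hypot(x,y)+1e-9;t=r/K[0,0];k=z*np.tan(t)/r
    return (T[:3,:3]@np.array([x*k,y*k,z])+T[:3,3]).round(1)
for n,u,v in [('bar',253,190),('bar',253,210),('bar',253,240),('bar',253,255),('bar',253,270),('plate',270,262),('plate',288,262),('plate',270,275),('plate',270,290),('cov',200,200),('cov',310,230),('rail',250,47)]: print(n,u,v,d[v,u],w(u,v))
print(T.round(2).tolist(),s['tool_pos'])
im,d=snapshot('top');
p=camera_params('top')
for u,v in [(202,215),(202,228),(201,240),(190,220),(215,220),(350,330)]: print('top',u,v,world('top',u,v,d[v,u])[0].round(1),im[v,u])
```

```text
bar 253 190 148.59055 [536.1 138.9 122.3]
bar 253 210 152.14655 [526.3 139.5 121.7]
bar 253 240 157.14629 [511.  140.6 121.2]
bar 253 255 159.09064 [503.2 141.1 121.6]
bar 253 270 147.64314 [501.3 140.3 134.2]
plate 270 262 147.0836 [504.9 132.3 133.5]
plate 288 262 147.42482 [504.4 124.1 133.2]
plate 270 275 135.33556 [504.7 132.  145.9]
plate 270 290 122.201744 [505.4 131.6 159.4]
cov 200 200 187.21794 [523.3 173.9  86.3]
cov 310 230 0.0 [569.6 125.5 267.4]
rail 250 47 156.51988 [607.7 139.4  91.7]
[[-0.04, -0.95, -0.3, 569.56], [-1.0, 0.04, 0.01, 125.55], [-0.0, 0.3, -0.95, 267.37], [0.0, 0.0, 0.0, 1.0]] [493.4722886  128.20559877  97.31432806]
top 202 215 [438.   60.3 556.3] [204 181 149]
top 202 228 [417.8  59.6 560.7] [133 120 103]
top 201 240 [399.5  60.3 565.4] [198 177 147]
top 190 220 [459.1 106.9 414. ] [96 87 74]
top 215 220 [448.8  55.5 458.1] [79 73 65]
top 350 330 [ 208.7 -281.1 -368.2] [94 88 80]
```

Run:
```python
from h import *
P=camera_params('scene');K=np.array(P['K']);T=np.array(P['extrinsics']);I=np.linalg.inv(T)
im,d=snapshot('scene')
for p in [(493.5,128,97),(493.5,128,131),(493.5,140,121),(539,139,121),(450,141,121)]:
    q=I@np.array([*p,1]);q=K@q[:3];print(p,(q[:2]/q[2]).round(1))
for v in range(215,262,3):
    print(v,[(u,world('scene',u,v,d[v,u],P)[0].round().astype(int).tolist()) for u in (234,238,241,244)])
P=camera_params('wrist');im,d=snapshot('wrist');save('w3',cv2.resize(im[150:420,150:430],None,fx=2.1,fy=2.1))
```

```text
(493.5, 128, 97) [241.2 249.3]
(493.5, 128, 131) [240.2 238.2]
(493.5, 140, 121) [236.8 244.1]
(539, 139, 121) [223.6 235.5]
(450, 141, 121) [250.  252.9]
215 [(234, [485, 148, 214]), (238, [479, 141, 213]), (241, [486, 127, 201]), (244, [479, 124, 202])]
218 [(234, [485, 148, 205]), (238, [480, 141, 204]), (241, [478, 135, 201]), (244, [479, 125, 195])]
221 [(234, [490, 144, 193]), (238, [478, 143, 198]), (241, [480, 133, 191]), (244, [484, 121, 182])]
224 [(234, [497, 140, 178]), (238, [483, 140, 185]), (241, [491, 125, 172]), (244, [483, 122, 174])]
227 [(234, [489, 147, 179]), (238, [483, 141, 177]), (241, [482, 133, 173]), (244, [481, 125, 168])]
230 [(234, [482, 154, 178]), (238, [482, 142, 170]), (241, [484, 132, 163]), (244, [486, 122, 156])]
233 [(234, [498, 141, 153]), (238, [488, 138, 156]), (241, [485, 132, 154]), (244, [483, 124, 150])]
236 [(234, [499, 141, 143]), (238, [489, 138, 147]), (241, [484, 133, 146]), (244, [483, 126, 142])]
239 [(234, [542, 106, 87]), (238, [489, 139, 138]), (241, [484, 135, 138]), (244, [485, 125, 132])]
242 [(234, [503, 140, 122]), (238, [526, 108, 88]), (241, [483, 135, 130]), (244, [515, 98, 87])]
245 [(234, [497, 146, 120]), (238, [487, 142, 123]), (241, [482, 137, 123]), (244, [509, 104, 85])]
248 [(234, [495, 148, 114]), (238, [481, 148, 122]), (241, [476, 144, 122]), (244, [469, 141, 124])]
251 [(234, [511, 135, 86]), (238, [482, 148, 112]), (241, [472, 148, 118]), (244, [463, 147, 123])]
254 [(234, [504, 142, 86]), (238, [496, 137, 87]), (241, [473, 148, 109]), (244, [462, 148, 116])]
257 [(234, [497, 149, 86]), (238, [487, 146, 89]), (241, [483, 139, 87]), (244, [463, 148, 105])]
260 [(234, [490, 156, 85]), (238, [482, 151, 87]), (241, [477, 146, 86]), (244, [467, 145, 92])]
```

View pics/w3.png

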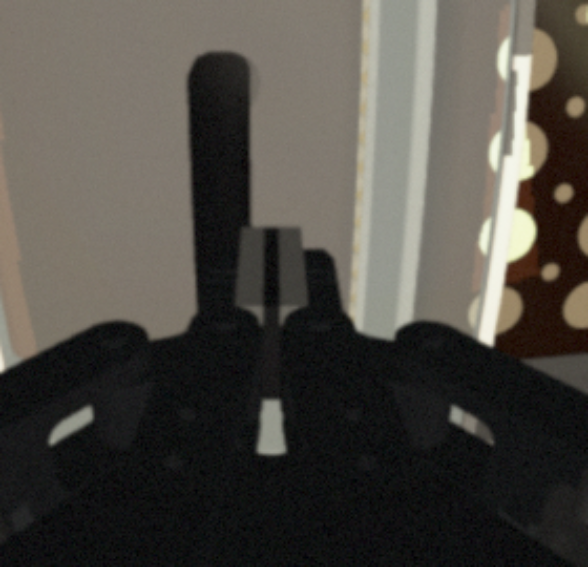

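Both cameras agree: the shut fingertips are at z≈130 while `tool_pos` says 97. The real tips therefore sit about 33 mm behind the reported TCP. The lateral position agrees, so I'll use tip z = tool_z + 33 from here. I'll open, re-centre on the bar at y≈140.5, then go down carefully.

```bash
python3 -m jog '[[[0,-0.25,0,0,0,0,1],[0,0,0,0,0,0,1],[0,0,0,0,0,0,1],[0,0,0,0,0,0,1],[0,0,0.2,0,0,0,1],[0,0,0.2,0,0,0,1],[0,0,0.2,0,0,0,1],[0,0,0,0,0,0,1]]]' 
python3 -m jog '[[[0,0,0.08,0,0,0,0.5],[0,0,0,0,0,0,0],[0,0,0,0,0,0,0],[0,0,0,0,0,0,0],[0,0,0,0,0,0,0],[0,0,0,0,0,0,0]]]' 25
```

```text
time: 5.98
tool_pos: [492.7, 140.7, 65.7]
tcp_rot: [180.0, 0.2, -2.3]
ft_force: [0.2, -0.7, 1.2]
finger_gap: 85.3
time: 6.72
tool_pos: [494.2, 141.0, 63.6]
tcp_rot: [-180.0, -0.0, -2.3]
ft_force: [-1.4, 0.4, 3.1]
finger_gap: 13.8
```

Bar gripped, with the gap at 13.8 mm. Now sliding.

```bash
python3 -m jog '[[[0,0.1,0,0,0,0,0],[0,0.25,0,0,0,0,0],[0,0.25,0,0,0,0,0],[0,0.25,0,0,0,0,0],[0,0.25,0,0,0,0,0],[0,0.25,0,0,0,0,0],[0,0.25,0,0,0,0,0],[0,0.25,0,0,0,0,0],[0,0.25,0,0,0,0,0],[0,0.25,0,0,0,0,0],[0,0.2,0,0,0,0,0],[0,0,0,0,0,0,0]]]'
```

```text
time: 8.22
tool_pos: [488.7, 11.6, 63.6]
tcp_rot: [179.9, -0.0, -2.4]
ft_force: [-0.9, -1.1, 6.0]
finger_gap: 13.2
```

```bash
python3 -m jog '[[[0,0.05,0,0,0,0,0],[0,0.05,0,0,0,0,0],[0,0.05,0,0,0,0,0],[0,0,0,0,0,0,0]]]'
```

```text
time: 8.72
tool_pos: [488.5, 4.9, 63.6]
tcp_rot: [180.0, -0.0, -2.3]
ft_force: [-0.8, 0.1, 6.0]
finger_gap: 13.8
```

```bash
python3 -m jog '[[[0,0.05,0,0,0,0,0],[0,0.05,0,0,0,0,0],[0,0,0,0,0,0,0]]]'; python3 -m jog '[[[0,0.04,0,0,0,0,0],[0,0.04,0,0,0,0,0],[0,0,0,0,0,0,0]]]'
```

```text
time: 9.1
tool_pos: [488.3, 0.2, 63.6]
tcp_rot: [180.0, -0.0, -2.3]
ft_force: [-1.5, 1.6, 6.0]
finger_gap: 13.5
time: 9.48
tool_pos: [488.3, 0.3, 63.6]
tcp_rot: [-179.6, -0.0, -2.3]
ft_force: [0.5, 22.6, 5.6]
finger_gap: 13.5
```

The force jumped to 22.6 N at y≈0.2, so the cover is at its stop. I'll relax, release, rise, and go above the stencil.

```bash
python3 -m jog '[[[0,-0.06,0,0,0,0,0],[0,0,0,0,0,0,0.5],[0,0,0,0,0,0,1],[0,0,0,0,0,0,1],[0,0,0,0,0,0,1],[0,0,-0.3,0,0,0,1],[0,0,-0.7,0,0,0,1],[0,0,-1,0,0,0,1],[0,0,-1,0,0,0,1],[-0.1,0.5,0,0,0,0,1]]]'; python3 -m jog '[[[-0.17,0.9,0,0,0,0,1],[-0.17,0.9,0,0,0,0,1],[-0.17,0.9,0,0,0,0,1],[-0.17,0.9,0,0,0,0,1],[-0.17,0.9,0,0,0,0,1],[-0.17,0.9,0,0,0,0,1],[-0.17,0.9,0,0,0,0,1],[-0.1,0.46,0,0,0,0,1],[0,0,0,0,0,-0.029,1],[0,0,0,0,0,0,1]]]'
python3 - <<'E'
from h import *
s=telemetry.sense();print(s['tool_pos'],s['tcp_rot'],s['time'])
P=camera_params('wrist');im,d=snapshot('wrist');save('w4',im);np.savez('/tmp/w4',im=im,d=d,K=P['K'],T=P['extrinsics'])
im,d=snapshot('top');np.savez('/tmp/t4',im=im,d=d);save('t4',im)
E
```

```text
time: 10.72
tool_pos: [485.5, -24.4, 220.2]
tcp_rot: [180.0, -0.6, -2.2]
ft_force: [1.4, -0.9, -0.5]
finger_gap: 85.4
time: 11.98
tool_pos: [404.2, -360.2, 214.3]
tcp_rot: [180.0, -0.0, 8.1]
ft_force: [0.5, 0.0, -0.3]
finger_gap: 85.4
[ 404.1964882  -360.23377388  214.2695968 ] [ 1.79963189e+02 -2.79015600e-02  8.05254310e+00] 11.975
```

View pics/w4.png

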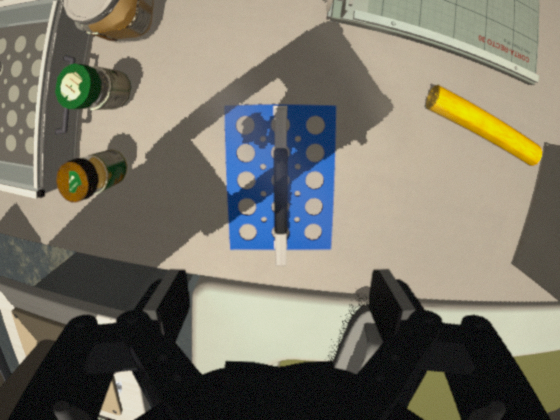

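The wrist view shows the stencil square to the tool, with the sheet at px (224–336, 105–250) and the grip at (274–288, 148–236). The finished cake at the left is now under the cover.

```bash
python3 - <<'E'
from h import *
f=np.load('/tmp/w4.npz');im,d,K,T=f['im'],f['d'],f['K'],f['T']
hsv=cv2.cvtColor(im,cv2.COLOR_RGB2HSV);V=hsv[...,2]
b=((hsv[...,0]>100)&(hsv[...,0]<125)&(hsv[...,1]>120));b[:95]=0;b[260:]=0;b[:,:215]=0;b[:,345:]=0
v,u=np.where(b);P=wplane(u,v,3,K,T);print('sheet',cv2.minAreaRect(P[:,:2].astype(np.float32)))
g=(V<45)&(hsv[...,1]<120);g[:140]=0;g[245:]=0;g[:,:268]=0;g[:,:268]=0;g[:,295:]=0
v,u=np.where(g);P=wplane(u,v,69,K,T);print('grip',len(u),pca(P),cv2.minAreaRect(P[:,:2].astype(np.float32)),P.min(0),P.max(0))
x=u-K[0,2];y=v-K[1,2];r=np.hypot(x,y);t=r/K[0,0];z=d[v,u];k=z*np.tan(t)/r;W=(T[:3,:3]@np.array([x*k,y*k,z])).T+T[:3,3];print('grip depth',np.median(W[z>0],0),np.percentile(W[z>0],[5,95],axis=0))
E
python3 - <<'E'
from h import *
f=np.load('/tmp/t4.npz');im,d=f['im'],f['d']
hsv=cv2.cvtColor(im,cv2.COLOR_RGB2HSV)
print('HSV samples',[(u,hsv[230,u].tolist()) for u in range(160,300,6)])
uu,vv=np.meshgrid(np.arange(150,305),np.arange(175,290));W=world('top',uu.ravel(),vv.ravel(),d[vv,uu].ravel())
s=abs(W[:,2]-48)<6;print('z~48 pts',s.sum(),cv2.minAreaRect(W[s][:,:2].astype(np.float32)),np.percentile(W[s],[2,50,98],axis=0).round(1))
E
```

```text
sheet ((404.28533935546875, -361.04840087890625), (177.96446228027344, 128.8463897705078), 8.076997756958008)
grip 47 (array([ 379.59908816, -363.70092282,   69.        ]), np.float64(25.041722955250687)) ((378.62591552734375, -364.9154968261719), (30.45992660522461, 10.304814338684082), 11.101186752319336) [ 364.30995645 -372.65356817   69.        ] [ 392.87415391 -358.43220086   69.        ]
grip depth [ 383.93035074 -361.48765131   69.16786142] [[ 365.40095393 -371.74184884   67.69815126]
 [ 390.5777297  -358.77995004   70.42067514]]
HSV samples [(160, [23, 10, 238]), (166, [13, 31, 100]), (172, [8, 105, 95]), (178, [10, 110, 95]), (184, [9, 109, 96]), (190, [9, 114, 96]), (196, [9, 110, 97]), (202, [10, 114, 96]), (208, [8, 111, 99]), (214, [9, 109, 101]), (220, [10, 106, 96]), (226, [36, 5, 235]), (232, [18, 18, 172]), (238, [3, 20, 130]), (244, [17, 30, 195]), (250, [3, 20, 130]), (256, [13, 26, 68]), (262, [16, 28, 189]), (268, [6, 19, 131]), (274, [17, 30, 196]), (280, [5, 21, 132]), (286, [15, 26, 157]), (292, [60, 3, 229]), (298, [0, 18, 113])]
z~48 pts 4083 ((487.4632568359375, 78.27594757080078), (386.7315979003906, 227.6329345703125), 85.64881896972656) [[404.1 -92.3  43.1]
 [495.1 165.8  48.2]
 [591.7 251.6  53. ]]
```

```bash
python3 -m jog '[[[0,0.01,0.8,0,0,0,1],[0,0,1,0,0,0,1],[0,0,1,0,0,0,1],[0,0,0.6,0,0,0,1],[0,0,0.4,0,0,0,1],[0,0,0.25,0,0,0,1],[0,0,0,0,0,0,1],[0,0,0,0,0,0,1]]]'
python3 -m jog '[[[0,0,0,0,0,0,0.5],[0,0,0,0,0,0,0],[0,0,0,0,0,0,0],[0,0,0,0,0,0,0],[0,0,0,0,0,0,0],[0,0,0,0,0,0,0]]]' 50
python3 - <<'E'
from h import *
f=np.load('/tmp/t4.npz');im,d=f['im'],f['d']
hsv=cv2.cvtColor(im,cv2.COLOR_RGB2HSV)
m=((hsv[...,0]<14)&(hsv[...,1]>75)&(hsv[...,2]<125));m[:185]=0;m[280:]=0;m[:,:155]=0;m[:,235:]=0
m=cv2.morphologyEx(m.astype(np.uint8),cv2.MORPH_OPEN,np.ones((3,3)))
n,l,st,c=cv2.connectedComponentsWithStats(m);k=1+np.argmax(st[1:,4]);v,u=np.where(l==k)
P=plane('top',u,v,48);print('icing',st[k],cv2.minAreaRect(P[:,:2].astype(np.float32)),P.mean(0),'z',np.median(world('top',u,v,d[v,u])[:,2]))
uu,vv=np.meshgrid(np.arange(150,305),np.arange(175,290));u=uu.ravel();v=vv.ravel();W=world('top',u,v,d[vv,uu].ravel())
s=(abs(W[:,2]-79)<8)&(abs(W[:,0]-494)<60);P=plane('top',u[s],v[s],80);h,e=np.histogram(P[:,1],np.arange(-120,280,4));print([(int(a),int(b)) for a,b in zip(e,h) if b>5])
E
```

```text
time: 13.08
tool_pos: [405.1, -360.9, 12.0]
tcp_rot: [179.9, -0.1, 8.1]
ft_force: [0.1, -0.0, 0.6]
finger_gap: 85.3
time: 13.82
tool_pos: [404.5, -360.6, 11.1]
tcp_rot: [180.0, -0.0, 8.1]
ft_force: [-0.0, 0.3, 2.7]
finger_gap: 13.5
icing [ 168  199   55   70 3634] ((495.7134704589844, 165.87644958496094), (136.61859130859375, 183.06268310546875), 87.54573059082031) [494.50747596 165.95229227  48.        ] z 48.21505014803006
[(-88, 48), (-84, 48), (-80, 57), (-76, 56), (-72, 58), (-68, 61), (-64, 56), (-60, 52), (-56, 62), (-52, 57), (-48, 53), (-44, 58), (-40, 57), (-36, 61), (-32, 55), (-28, 50), (-24, 57), (-20, 50), (-16, 61), (-12, 37), (-8, 24), (-4, 15), (0, 11), (4, 24), (8, 54), (12, 57), (16, 53), (20, 60), (24, 62), (28, 49), (32, 62), (36, 56), (40, 54), (44, 59), (48, 59), (52, 53), (56, 55), (60, 49), (64, 71), (68, 49), (72, 69), (76, 43), (80, 58), (84, 17), (240, 6), (244, 36), (248, 64), (252, 21)]
```

Stencil gripped, with the gap at 13.5 mm. The icing centre measures (495.2, 165.9) at z=48.2 with yaw −2.4°. Next I lift, square up, and carry.

```bash
python3 -m jog '[[[0,0,-0.15,0,0,0,0],[0,0,-0.3,0,0,0,0],[0,0,-0.5,0,0,0,0],[0,0,-0.5,0,0,0,0],[0,0,-0.5,0,0,0,0],[0,0,-0.5,0,0,0,0],[0,0,-0.5,0,0,0,0],[0,0,-0.3,0,0,0,0],[0,0,-0.15,0,0,0,0],[0,0,0,0,0,0.0145,0],[0,0,0,0,0,0.0145,0],[0,0,0,0,0,0,0]]]'
python3 - <<'E'
from h import *
s=telemetry.sense();print(s['tool_pos'],s['tcp_rot'],s['finger_gap'])
P=camera_params('wrist');im,d=snapshot('wrist');save('w5',im);K=np.array(P['K']);T=np.array(P['extrinsics'])
hsv=cv2.cvtColor(im,cv2.COLOR_RGB2HSV)
b=((hsv[...,0]>100)&(hsv[...,0]<125)&(hsv[...,1]>120))
n,l,st,c=cv2.connectedComponentsWithStats(b.astype(np.uint8))
for k in range(1,n):
    if st[k,4]>200: print(st[k])
v,u=np.where(b&(d>0));x=u-K[0,2];y=v-K[1,2];r=np.hypot(x,y)+1e-9;t=r/K[0,0];z=d[v,u];k=z*np.tan(t)/r;W=(T[:3,:3]@np.array([x*k,y*k,z])).T+T[:3,3]
W=W[abs(W[:,2]-np.median(W[:,2]))<15];A=np.c_[W[:,:2]-W[:,:2].mean(0),np.ones(len(W))];c=np.linalg.lstsq(A,W[:,2],rcond=None)[0]
print('sheet z',np.median(W[:,2]),'slopes deg',np.degrees(c[:2]),cv2.minAreaRect(W[:,:2].astype(np.float32)))
E
```

```text
time: 15.32
tool_pos: [404.0, -359.9, 180.0]
tcp_rot: [-179.9, 0.1, -2.3]
ft_force: [0.2, 0.0, -0.7]
finger_gap: 13.2
[ 403.9558329  -359.92628839  179.99725876] [-1.79939891e+02  6.11637521e-02 -2.27017505e+00] 13.167843854177525
[  164    92   228   221 26112]
[255 337  12  23 209]
[292 337  11  23 206]
sheet z 172.3511941385671 slopes deg [-0.05267926  0.12598394] ((403.21551513671875, -359.13214111328125), (130.1338348388672, 179.38287353515625), 87.87159729003906)
```

View pics/w5.png

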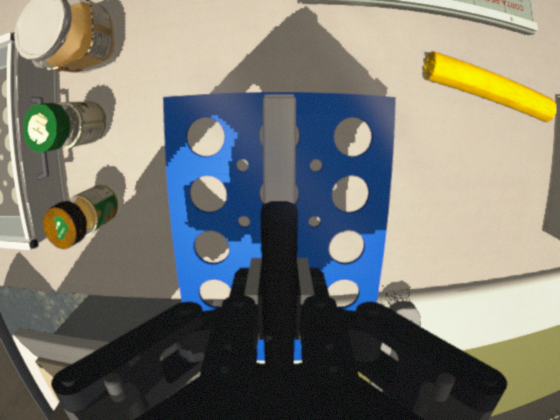

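The stencil hangs level, with slopes of about 0.1°. Its underside is 10.6–11.1 mm below the reported tool z, and it is centred within 1 mm. I'll carry it over at an underside height of about 169 mm.

```bash
python3 -m jog '[[[0.06,-0.2,0,0,0,0,0],[0.08,-0.4,0,0,0,0,0],[0.08,-0.6,0,0,0,0,0],[0.08,-0.6,0,0,0,0,0],[0.08,-0.6,0,0,0,0,0],[0.08,-0.6,0,0,0,0,0],[0.08,-0.6,0,0,0,0,0],[0.08,-0.6,0,0,0,0,0],[0.08,-0.6,0,0,0,0,0],[0.08,-0.6,0,0,0,0,0],[0.08,-0.6,0,0,0,0,0],[0.08,-0.6,0,0,0,0,0]]]'; python3 -m jog '[[[0.08,-0.6,0,0,0,0,0],[0.08,-0.6,0,0,0,0,0],[0.08,-0.6,0,0,0,0,0],[0.08,-0.6,0,0,0,0,0],[0.08,-0.6,0,0,0,0,0],[0.04,-0.5,0,0,0,0,0],[0,-0.3,0,0,0,0,0],[0,-0.18,0,0,0,0,0],[0,0,0,0,0,0,0],[0,0,0,0,0,0,0]]]'
python3 - <<'E'
from h import *
s=telemetry.sense();print(s['tool_pos'],s['tcp_rot'],s['finger_gap'])
P=camera_params('wrist');im,d=snapshot('wrist');save('w6',im);K=np.array(P['K']);T=np.array(P['extrinsics'])
hsv=cv2.cvtColor(im,cv2.COLOR_RGB2HSV)
b=((hsv[...,0]>100)&(hsv[...,0]<125)&(hsv[...,1]>120))
v,u=np.where(b&(d>0));x=u-K[0,2];y=v-K[1,2];r=np.hypot(x,y)+1e-9;t=r/K[0,0];z=d[v,u];k=z*np.tan(t)/r;W=(T[:3,:3]@np.array([x*k,y*k,z])).T+T[:3,3]
W=W[abs(W[:,2]-np.median(W[:,2]))<15];A=np.c_[W[:,:2]-W[:,:2].mean(0),np.ones(len(W))];c=np.linalg.lstsq(A,W[:,2],rcond=None)[0]
print('sheet z',np.median(W[:,2]),'slopes deg',np.degrees(c[:2]),cv2.minAreaRect(W[:,:2].astype(np.float32)))
E
```

```text
time: 16.88
tool_pos: [464.2, -30.2, 180.8]
tcp_rot: [-180.0, -0.0, -2.2]
ft_force: [0.2, 1.0, -0.6]
finger_gap: 13.5
time: 18.12
tool_pos: [494.5, 164.9, 180.8]
tcp_rot: [180.0, 0.0, -2.3]
ft_force: [-0.0, 0.4, -1.3]
finger_gap: 13.5
[494.46480856 164.8715049  180.79154414] [ 1.79982186e+02  2.84780996e-03 -2.33228045e+00] 13.546400869304199
sheet z 173.19474283416406 slopes deg [0.02295169 0.05052424] ((493.51324462890625, 165.3957977294922), (130.2005157470703, 180.93783569335938), 88.05525970458984)
```

View pics/w6.png

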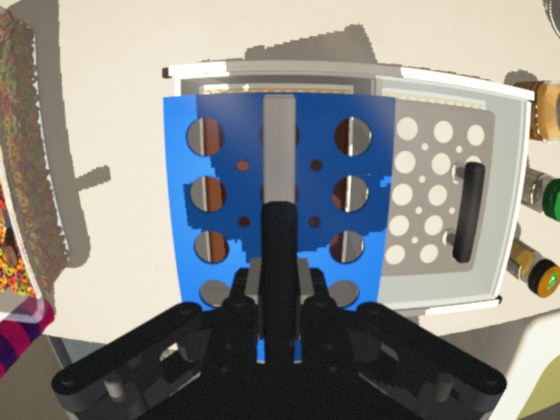

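The wrist view shows the sheet square above the plain-cake bay, and the cover over the dotted cake with its handle at (470,212). The carrier and bay measurements (rails, cover bar, icing) agree on an icing centre of about (497, 166), so I'll nudge x by +2.5 mm and descend.

```bash
python3 -m jog '[[[0.05,-0.02,0,0,0,0,0],[0,0,0.2,0,0,0,0],[0,0,0.4,0,0,0,0],[0,0,0.4,0,0,0,0],[0,0,0.4,0,0,0,0],[0,0,0.3,0,0,0,0],[0,0,0.2,0,0,0,0],[0,0,0.1,0,0,0,0],[0,0,0,0,0,0,0],[0,0,0,0,0,0,0]]]'
cat > c.py <<'E'
from h import *
s=telemetry.sense();print(s['tool_pos'],s['tcp_rot'],s['finger_gap'],s['ft_force'],s['time'])
P=camera_params('wrist');im,d=snapshot('wrist');save('w7',im);K=np.array(P['K']);T=np.array(P['extrinsics'])
hsv=cv2.cvtColor(im,cv2.COLOR_RGB2HSV)
def W3(v,u):
    x=u-K[0,2];y=v-K[1,2];r=np.hypot(x,y)+1e-9;t=r/K[0,0];z=d[v,u];k=z*np.tan(t)/r;return (T[:3,:3]@np.array([x*k,y*k,z])).T+T[:3,3]
b=((hsv[...,0]>100)&(hsv[...,0]<125)&(hsv[...,1]>120))
v,u=np.where(b&(d>0));W=W3(v,u)
W=W[abs(W[:,2]-np.median(W[:,2]))<15];A=np.c_[W[:,:2]-W[:,:2].mean(0),np.ones(len(W))];c=np.linalg.lstsq(A,W[:,2],rcond=None)[0]
print('sheet z',np.median(W[:,2]),'slopes deg',np.degrees(c[:2]),cv2.minAreaRect(W[:,:2].astype(np.float32)))
# carrier tops
vv,uu=np.mgrid[0:260,100:545];vv=vv.ravel();uu=uu.ravel();ok=d[vv,uu]>0;vv=vv[ok];uu=uu[ok];A=W3(vv,uu)
back=(abs(A[:,2]-89)<5)&(A[:,0]>560)
y=A[back,1];x=A[back,0]
for lo in (-60,0,60,120,180):
    q=x[(y>lo)&(y<lo+60)]
    if len(q)>5: print('back rail y',lo+30,'x range',np.percentile(q,[2,98]).round(1))
ss=(A[:,0]>520)&(A[:,0]<590)&(A[:,2]>70)&(A[:,2]<82);h,e=np.histogram(A[ss,1],np.arange(-120,280,3));print('side walls y',[(int(a),int(n)) for a,n in zip(e,h) if n>8 and (a>210 or a<100)])
E
python3 c.py
```

```text
time: 19.42
tool_pos: [497.6, 166.5, 81.5]
tcp_rot: [-180.0, -0.1, -2.3]
ft_force: [0.4, -0.1, -1.0]
finger_gap: 13.6
[497.63337345 166.53167196  81.54505663] [-1.79978117e+02 -7.20144550e-02 -2.30127729e+00] 13.564442027786496 [ 0.37931388 -0.07001926 -1.04073227] 19.425
sheet z 73.98381423500115 slopes deg [0.10338481 0.08370679] ((496.74676513671875, 167.3394775390625), (130.6809844970703, 180.37908935546875), 87.80876922607422)
back rail y -30 x range [561.  606.7]
back rail y 30 x range [561.1 609.2]
back rail y 90 x range [561.4 612.4]
back rail y 150 x range [605.6 615.6]
back rail y 210 x range [608.3 617.8]
side walls y [(78, 14), (81, 484), (84, 673), (99, 375), (213, 414), (216, 616), (219, 599), (222, 578), (225, 568), (228, 350), (243, 45), (246, 786), (249, 512), (252, 127)]
```

View pics/w7.png

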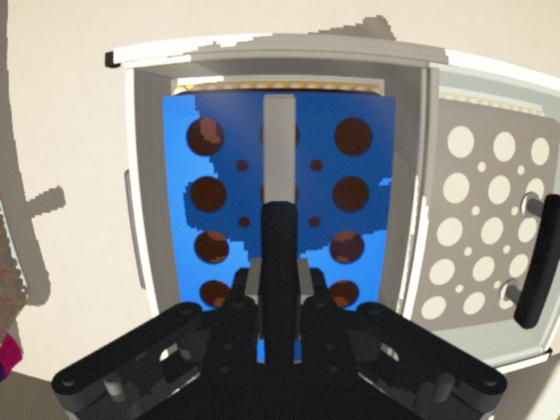

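The view shows the sheet centred in the bay between walls at u≈150 and u≈410. Rails and walls give a bay centre of about (498, 167.5) against the sheet's (496.7, 167.3), which is good. Final 13 mm down.

```bash
python3 -m jog '[[[0,0,0.1,0,0,0,0],[0,0,0.1,0,0,0,0],[0,0,0.06,0,0,0,0],[0,0,0,0,0,0,0],[0,0,0,0,0,0,0],[0,0,0,0,0,0,0]]]'; python3 c.py
python3 - <<'E'
from h import *
im,d=snapshot('scene');save('s3',im)
uu,vv=np.meshgrid(np.arange(240,400),np.arange(150,280))
W=world('scene',uu.ravel(),vv.ravel(),d[vv,uu].ravel());s=(W[:,2]>96)&(W[:,2]<125)
n,l,st,c=cv2.connectedComponentsWithStats(s.reshape(uu.shape).astype(np.uint8))
for k in range(1,n):
    if st[k,4]>20: print('blob',st[k,4],W[(l==k).ravel()].mean(0).round(1))
E
```

```text
time: 20.23
tool_pos: [497.2, 166.4, 68.0]
tcp_rot: [-180.0, -0.0, -2.3]
ft_force: [-0.4, 0.1, -1.1]
finger_gap: 13.4
[497.20317687 166.42215127  67.99572798] [-1.79994183e+02 -2.03538055e-02 -2.30274961e+00] 13.387613796626704 [-0.44886143  0.13271752 -1.06113048] 20.225
sheet z 60.390136793066745 slopes deg [0.06863775 0.03139534] ((497.13763427734375, 167.75888061523438), (132.17665100097656, 181.79049682617188), 87.95677947998047)
back rail y 30 x range [561.  609.3]
back rail y 90 x range [561.3 612.5]
back rail y 150 x range [605.7 615.4]
back rail y 210 x range [608.  617.7]
side walls y [(78, 23), (81, 599), (84, 805), (243, 54), (246, 916), (249, 577), (252, 145)]
blob 296 [ 586.2 -145.1  109. ]
blob 175 [ 491.7 -140.6  105.4]
blob 180 [ 395.7 -143.8  105. ]
blob 249 [486.7   4.1 116.4]
blob 110 [428.3 169.9 116.3]
```

View pics/s3.png

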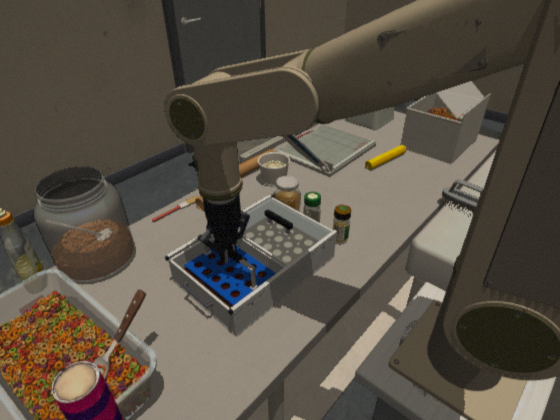

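The scene view shows the stencil seated level in the plain-cake bay, the cover over the dotted cake, and the jars where they were. Handing in.

```bash
python3 -c "
from bench import job,telemetry
s=telemetry.sense();print(s['tool_pos'],abs(s['qd']).max(),s['ft_force']);print(job.hand_in())"
```

```text
[497.18265157 166.41451163  67.96618382] 0.07209360767160197 [ 0.57778529 -0.62398078 -0.84387227]
the job is handed in; nothing more can be done
None
```

The job is done and handed in at about 20 s of the 64 s allowed. The cover is over the finished cake, and the stencil is held about 9–10 mm above the plain cake's icing.

**Cover:** I gripped it by its bar and slid it along the rails until the stop pushed back with about 23 N. I then eased off and released it, and later views show it over the dotted cake.

**Stencil:**
- **Grip and path:** I took it by its grip and carried it over the jars with the sheet about 169 mm up, then lowered it into the plain-cake bay.
- **Height and level:** The underside measures about 57.5 mm against the icing at 48 mm, and the tilt is under 0.1°.
- **Centring:** The sheet centre is about (497.1, 167.8). The rails and walls put the bay centre at about (498, 167.5). The icing's colour outline put the cake centre about 2 mm away, at (495.7, 165.9).
- **Squareness:** The tool is turned −2.3°, which matches the carrier to about 0.2°.

**Jars:** All three measured in place to within about 3–10 mm between two different cameras, and I saw no sign that they moved. Wrist forces stayed at noise level after the cover was released, with no sign of contact.

**What disagreed:** My first grasp at the cover bar closed on nothing. The real fingertips are about 33 mm behind the reported tool position, confirmed in two cameras. I allowed for that from then on, and both later grasps closed on the 14 mm bars (gap 13.5–13.8 mm).

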